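# Load the slide dryer and lock its blower on

## Task

Lift the full slide rack (the one with the blue handle) into the tray of the drying station, set it down flat inside the rim without dropping it, and let go of it. Then start the blower and leave it locked on: squeeze its orange trigger fully down, push the yellow side button in while the trigger is held down, then ease the trigger up with the button still pushed in, so that it stays on by itself. Leave the other things on the bench where they are.

Things in the scene. Friction and masses are not known exactly. Their poses are not given: they have to be found in the camera images.
- rack_handle (a point): Centre of the blue handle bar of the full slide rack (loose, 0.2 to 0.4 kg): a steel frame 100 x 84 mm holding nine upright glass slides, with a bar 12 mm wide, 14 mm high and 100 mm long above it. This point lies 87 mm above the rack's underside (bar from 80 to 94 mm). x runs along the bar, y across it, z up. The slides and frame below end at 34 mm; two 12 mm wide posts carry the bar at its ends.
- rack: The full slide rack; origin at the centre of its underside.
- tray_floor (a point): Centre of the floor of the station's tray, 30 mm above the bench. Inside its 8 mm high rim the floor is 140 mm (x) by 124 mm (y). The rack belongs here; it fits with its bar along this x axis (either way round). z up; axes as the station's.
- station: Drying station fixed to the bench: tray, and beside it a white and black hand-held blower lying level in a cradle, nozzle towards the tray. Origin on the bench; x across, y along the blower, from the tray (y = -128 mm) to the blower's tail (y = +255 mm); z up. The blower's highest part is the white cheek that carries the button: x from -64 to -30 mm, y from 113 to 157 mm, top at 137 mm. Nothing stands on the +x side of the trigger.
- trigger_pad (a point): Point on the top face of the orange trigger paddle where it is best pressed, level with the button; it moves with the paddle. The paddle is 42 mm wide (station x -16 to +26 mm) and 130 mm long, hinged at the tail end (station y = 240 mm), its free end lifted when released. Released, this point is about 115 mm above the bench; fully squeezed about 94 mm. It pushes back upwards with 4 N at rest, 9 N fully squeezed. x and y as the station's when fully squeezed.
- trigger (a joint): Trigger angle, rad: 0 released, 0.20 fully squeezed (stop). Held by the lock it rests at about 0.12. Springs back to 0 when not held or locked. Squeezing a locked trigger again frees the button.
- button_face (a point): Centre of the outer face of the round yellow lock button, 28 mm across, 115 mm above the bench, on the inner side of the cheek beside the trigger. It faces station +x (over the paddle) and is pushed towards station -x; released, its face is at station x = -18 mm, y = 135 mm.
- lock_button (a joint): Button travel, m: 0 out, 0.010 fully in. 1.5 to 3.5 N. It goes in (beyond about 3 mm) only while the trigger is squeezed beyond about 0.14 rad. It springs out again unless it is held in until the trigger, rising, has caught it at about 0.12 rad.
- empty_handle (a point): Centre of the grey handle of the other, empty slide rack of the same size (loose, leave alone), 87 mm up; its top is at 94 mm.
- empty_rack: The empty rack, leave alone.
- flask: Flat clear culture flask, orange cap, 112 x 62 x 30 mm, lying on the bench; leave alone.
- wash_bottle: White bottle with red cap, 66 mm across, 150 mm high; leave alone.
- stain_jar: Amber jar, 60 mm across, 80 mm high; leave alone.
- beaker: Glass beaker, 72 mm across, 90 mm high; leave alone.
Things that resemble listed ones, but are neither listed nor needed, are in the scene too. Leave any pink or purple look-alike of the rack alone.

How it is judged (in metres and radians):
On the way, in this order (a step that is already met when the one before it is completed fails the run):
1. the full rack stands flat inside the tray's rim, at rest and let go (x of rack in the frame of tray_floor between -0.03 and 0.03 m and y of rack in the frame of tray_floor between -0.03 and 0.03 m and z of rack in the frame of tray_floor between -0.004 and 0.006 m and angle between rack's own z axis and vertical below 0.08 rad and linear speed of rack below 0.02 m/s and contact force between the fingers and rack below 0.05 N), for 0.2 s.
2. the trigger is squeezed fully (beyond 0.165 rad) with the lock button still out (value of joint trigger above 0.165 rad and value of joint lock_button below 0.003 m), for 0.1 s.
3. the lock button is pushed in (beyond 6 mm) while the trigger is held squeezed (beyond 0.14 rad) (value of joint trigger above 0.14 rad and value of joint lock_button above 0.006 m), for 0.1 s.
At the end, for the whole second after the job is handed in: The full rack stands at rest inside the tray's rim (its centre within 30 mm of the tray's centre in x and in y, underside within -4 to +6 mm of the floor, tilt under 0.08 rad), and the trigger stays by itself at 0.10 to 0.14 rad with the lock button in by more than 6 mm (x of rack in the frame of tray_floor between -0.03 and 0.03 m and y of rack in the frame of tray_floor between -0.03 and 0.03 m and z of rack in the frame of tray_floor between -0.004 and 0.006 m and angle between rack's own z axis and vertical below 0.08 rad and linear speed of rack below 0.02 m/s and value of joint trigger between 0.1 and 0.14 rad and value of joint lock_button above 0.006 m and velocity of joint trigger between -0.05 and 0.05 rad/s); the robot touches nothing.
It fails at once if the full rack is let go more than 15 mm above the tray's floor (z of rack in the frame of tray_floor above 0.015 m and contact force between the fingers and rack below 0.05 N).
It fails at once if another thing on the bench is moved by more than 25 mm (distance of any of empty_rack, flask, wash_bottle, stain_jar, beaker from where it was at the start of the episode above 0.025 m).
It fails at once if the full rack is tipped by more than 0.6 rad (angle between rack's own z axis and vertical above 0.6 rad).
It also fails if it takes over 64 s, if anything falls off the work surface, if the arm or the gripper's body presses on something with over 40 N, if the wrist force passes 120 N, or if a joint passes its speed limit or range.

## Robot

A 6-joint arm with a two-finger parallel gripper is mounted at the origin on the work surface. World frame = base frame: x ahead of the robot, y to its left, z up, the work surface at z = 0. Lengths are in mm, angles in rad, forces in N, time in s.
With the tool pointing down it reaches from about 275 to 750 mm from the base axis. Payload 10.2 kg.
Tool frame: the origin (TCP) lies between the finger pads; the fingertips stand 11 mm ahead of it and the grasp point (between the pads) lies 8 mm behind it; z points along the fingers, y is the line along which they close (so a half turn about z gives the same grasp; the last joint's range is limited). The gripper opens to 85 mm and grips with 20 to 120 N. Pads are 22 mm wide; open, the fingers measure 114 mm over their backs; the gripper's body (76 mm by 85 mm) begins 54 mm behind the grasp point. The pads swing forward as they close: fully open they stand 13 mm farther back than shut.
Start: joints at [0.989, 0.313, 1.498, -0, 1.331, -0.223], TCP at [184.367, 491.569, 242.294] pointing down, gripper open.
Joint ranges: [-2.94, 2.94], [-0.97, 2.17], [0.19, 2.56], [-1.23, 4.37], [0.02, 3.11], [-2.88, 2.88]. Speed limits (rad/s): [2.39, 2.39, 3.01, 3.14, 3.14, 3.14].

## Interface

Orientations are given as a unit quaternion [w, x, y, z].
In Python, from rig import sense, eyes, finish_job gives the robot as it stands.
- The arm moves only by the shell command python3 -m jog 'ROWS' [FORCE]. ROWS is JSON, a list of rows, each a list of 7 numbers: the shift along the tool's x, y, z in m, then the turn, a rotation vector about the tool's x, y, z in rad, then the finger opening in m, from 0 to 0.0854. In form: [[dx, dy, dz, rx, ry, rz, gripper], ...]. A call has 1 to 5 rows; each row shifts and turns the commanded pose from where the row before left it, along the tool's axes as they then stand; what a row does not reach is not made up. A row lasts 1/10 s, in which the tool goes at most 50 mm and 8.59 degrees, less where a joint would pass 70% of its speed; a pose out of reach is approached as far as the arm can. A call is refused whole if a number of a shift passes 0.05 or a number of a turn 0.15, either way. A call with a gripper value outside its range is refused whole. The fingers move at their own pace and stop on an object; FORCE is the grip in N (left out, the last holds). Time passes only in rows, so rows that do not move let the fingers close. It gives the time, the measured TCP pose, the force, the opening and the grip force at its end, in the units of the state.
- sense(): the state, without advancing time (a new reading comes with each control period).
- eyes.capture(name): name is "side" or "top"; returns the picture (384x512x3 uint8, red, green, blue); there is no depth.
- eyes.calibration(name): a dict with "fx", "fy", "cx", "cy" (pixels), "cam_to_world" (4x4, takes a point from camera to world coordinates). Camera axes: x right, y down, z forward; pixel columns grow to the right and rows downward; lengths in mm; the calibration is good to about 2 mm. A picture is of the moment at which its call begins. calibration takes no time and is no camera call.
- finish_job(): hands the job in; it is judged then, once.
The state is a dict: "time_s": time; "joints": joint angles; "dq": joint speeds; "tau": joint torques, N m; "eef_pos": TCP position; "ee_rot": TCP orientation; "force": force on the tool from outside, world axes, zero at the start; "wrist_torque": the same for the moment, N m; "grip_width": opening from 0.0 (shut) to 1.0 (fully open); "grip_force": force on a finger pad.
Only numpy, scipy, OpenCV 4.12 (cv2) and the standard library are available. Lean on these libraries where they do the work, as an engineer would, in place of code of your own. Each camera call takes 0.05 s, during which the arm holds its last target. There are 200 camera calls.

## Working session

There is one attempt and no reset: what is moved stays moved. The work goes in short steps, Python scripts to look and compute and a shell command to move; the robot and the scene stay as the last step left them, time stands still between calls to the robot, and variables do not carry over. Pictures are saved under pics/ and viewed, at most 10 in all, crops included, and the job is handed in when it is done.

```bash
mkdir -p pics; cat > h.py <<'E'
import numpy as np, cv2
from rig import sense, eyes
from scipy.spatial.transform import Rotation as R
def ray(cal,u,v):
    T=np.array(cal["cam_to_world"]); d=np.array([(u-cal["cx"])/cal["fx"],(v-cal["cy"])/cal["fy"],1.])
    return T[:3,3], T[:3,:3]@d
def plane(name,u,v,z):
    o,d=ray(eyes.calibration(name),u,v); return o+d*(z-o[2])/d[2]
def proj(name,p):
    c=eyes.calibration(name); T=np.linalg.inv(np.array(c["cam_to_world"])); q=T[:3,:3]@np.array(p)+T[:3,3]
    return c["fx"]*q[0]/q[2]+c["cx"], c["fy"]*q[1]/q[2]+c["cy"]
def tri(u1,u2):
    o1,d1=ray(eyes.calibration("top"),*u1);o2,d2=ray(eyes.calibration("side"),*u2)
    t=np.linalg.lstsq(np.c_[d1,-d2],o2-o1,rcond=None)[0]
    return (o1+d1*t[0]+o2+d2*t[1])/2, np.linalg.norm(o1+d1*t[0]-o2-d2*t[1])
def totool(dw):
    "world mm shift -> tool axes m"
    w,x,y,z=sense()["ee_rot"]; return np.round(R.from_quat([x,y,z,w]).inv().apply(dw)/1000,4)
E
python3 - <<'E'
from h import *
np.set_printoptions(suppress=True,precision=2)
for n in("top","side"):
    im=eyes.capture(n); cv2.imwrite(f"pics/{n}0.png",im[...,::-1]); np.save(f"pics/{n}0.npy",im)
    c=eyes.calibration(n); print(n,c["fx"],np.array(c["cam_to_world"]))
print(sense())
E
```

```text
top 493.4186523319293 [[   0.01   -1.      0.09  329.76]
 [  -1.     -0.      0.02  -14.62]
 [  -0.02   -0.09   -1.   1502.37]
 [   0.      0.      0.      1.  ]]
side 483.79604850708375 [[  -0.99   -0.1     0.09  324.98]
 [  -0.13    0.74   -0.66  947.19]
 [   0.     -0.67   -0.74 1191.78]
 [   0.      0.      0.      1.  ]]
{'time_s': 0.1, 'joints': array([ 0.99,  0.31,  1.5 , -0.  ,  1.33, -0.22]), 'dq': array([ 0., -0., -0.,  0.,  0., -0.]), 'tau': array([  0.  , -41.29, -26.01,  -0.  ,   0.  ,   0.  ]), 'eef_pos': array([184.24, 491.38, 241.8 ]), 'ee_rot': array([-0.  ,  0.18,  0.98, -0.  ]), 'force': array([-0.21, -0.42, -0.32]), 'wrist_torque': array([0.01, 0.03, 0.03]), 'grip_force': 0.0, 'grip_width': 1.0027757739771501}
```

View pics/top0.png

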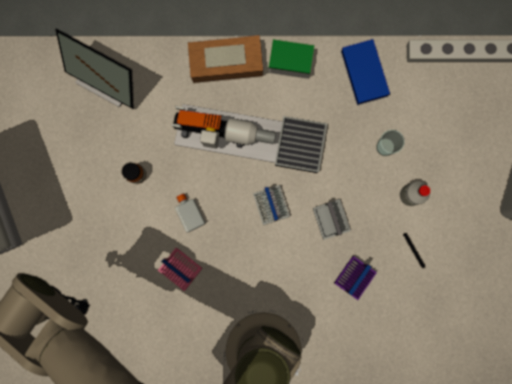

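View pics/side0.png

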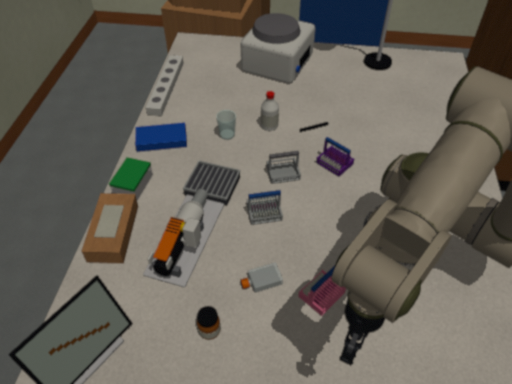

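The racks that could be confused are: blue-handled with upright glass slides at top(272,203)/side(265,207), grey and empty at top(331,217), pink at top(180,268), and purple at top(355,276). By the description I choose (272,203), and check it in a close crop.

```bash
python3 - <<'E'
from h import *
a=np.load("pics/top0.npy")[95:235,165:345];b=np.load("pics/side0.npy")[150:290,140:300]
A=cv2.resize(a,(771,600),interpolation=2)[...,::-1]
cv2.imwrite("pics/ca.png",A)
cv2.imwrite("pics/cb.png",cv2.resize(b,(686,600),interpolation=2)[...,::-1])
E
```

```text
(no output)
```

View pics/ca.png

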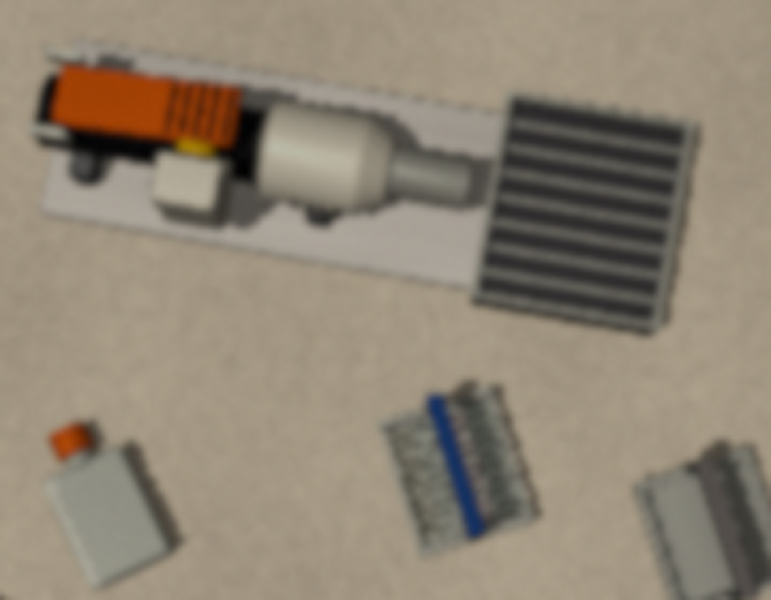

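View pics/cb.png

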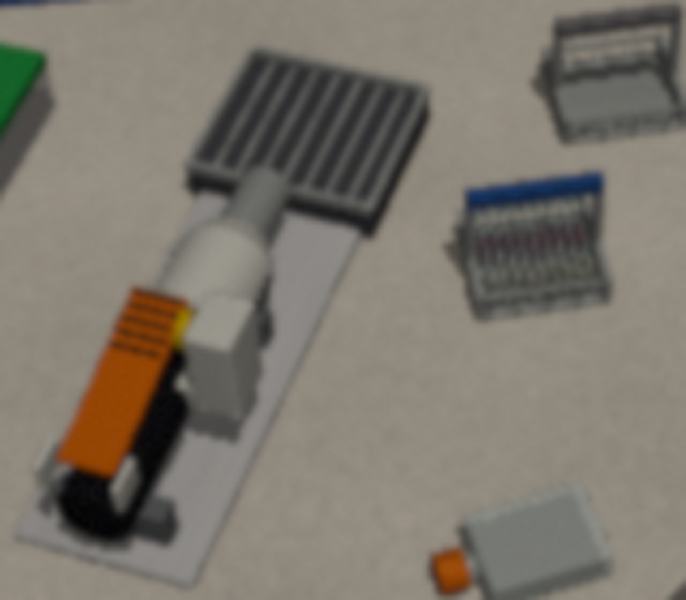

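The crops show the blue-handled full rack with slides at top (271.7,203.6), the tray's rim corners at crop px (511,95),(697,122),(655,334),(473,300), and the yellow button beside the paddle. Next I measure them.

```bash
cat >> h.py <<'E'
def mask(im,kind,box):
    h=cv2.cvtColor(im,cv2.COLOR_RGB2HSV); lo,hi={"blue":((105,120,40),(125,255,255)),"orange":((3,180,90),(18,255,255)),"yellow":((22,150,90),(34,255,255))}[kind]
    m=cv2.inRange(h,lo,hi); k=np.zeros_like(m); x0,y0,x1,y1=box; k[y0:y1,x0:x1]=m[y0:y1,x0:x1]; return k
def cen(m):
    M=cv2.moments(m,True); return (M["m10"]/M["m00"],M["m01"]/M["m00"]),M["m00"],cv2.minAreaRect(cv2.findNonZero(m))
E
python3 - <<'E'
from h import *
np.set_printoptions(suppress=True,precision=1)
a=np.load("pics/top0.npy");b=np.load("pics/side0.npy")
ct,n,rt=cen(mask(a,"blue",(250,180,295,225)));cs,n2,rs=cen(mask(b,"blue",(245,180,290,215)))
print(ct,n,rt,cs,n2,rs,tri(ct,cs), "at z94",plane("top",*ct,94))
bx=cv2.boxPoints(rt); W=[plane("top",*p,94)[:2] for p in bx]; print(np.array(W)); 
e=[W[1]-W[0],W[2]-W[1]]; e=max(e,key=np.linalg.norm); print("len",np.linalg.norm(e),"ang",np.degrees(np.arctan2(e[1],e[0])))
P=lambda u,v:(165+(u+.5)*180/771-.5,95+(v+.5)*140/600-.5)
Q=lambda u,v:(140+(u+.5)*160/686-.5,150+(v+.5)*140/600-.5)
c=np.array([plane("top",*P(*q),38)[:2] for q in((511,95),(697,122),(655,334),(473,300))]); print("tray",c,c.mean(0))
print([np.linalg.norm(c[i]-c[i-1]) for i in range(4)])
cs_=np.array([plane("side",*Q(*q),38)[:2] for q in((255,50),(430,92),(373,222),(190,168))]);print("side tray",cs_,cs_.mean(0))
ay=(c[0]-c[1]+c[3]-c[2]); print("station y ang",np.degrees(np.arctan2(ay[1],ay[0])))
ax=(c[0]-c[3]+c[1]-c[2]); print("station x ang",np.degrees(np.arctan2(ax[1],ax[0])))
bp=np.array([plane("top",*P(*q),4)[:2] for q in((42,212),(472,285))]);d=bp[0]-bp[1];print("base edge",bp,np.degrees(np.arctan2(d[1],d[0])))
bp=np.array([plane("side",*Q(*q),4)[:2] for q in((195,585),(362,237))]);d=bp[0]-bp[1];print("base edge side",bp,np.degrees(np.arctan2(d[1],d[0])))
for nm,im,bo in(("top",a,(170,100,230,150)),("side",b,(140,205,190,280))):
    o,n,r=cen(mask(im,"orange",bo)); y,k,_=cen(mask(im,"yellow",bo)); print(nm,o,n,y,k, "yellow",plane(nm,*y,120))
print("cheek top c",np.mean([plane("top",*P(*q),137)[:2] for q in((158,150),(228,158),(222,213),(153,205))],axis=0))
E
```

```text
(271.0927835051546, 203.7422680412371) 97.0 ((271.07177734375, 203.47732543945312), (32.5723762512207, 3.161879301071167), 72.47443389892578) (264.4056603773585, 194.19811320754718) 106.0 ((264.1099853515625, 194.27000427246094), (3.3941125869750977, 30.405593872070312), 81.8698959350586) (array([432. , -21.4,  86.6]), np.float64(0.6072721300779765)) at z94 [431.1 -21.4  94. ]
[[475.1  -2.8]
 [477.9 -11.4]
 [388.9 -39.8]
 [386.2 -31.2]]
len 93.37245729434916 ang -162.28309454723728
tray [[ 698.7  -59.3]
 [ 679.6 -190. ]
 [ 529.2 -159.9]
 [ 552.7  -33. ]] [ 615.  -110.6]
[np.float64(148.31530993809798), np.float64(132.1504455612576), np.float64(153.33798412337754), np.float64(129.0811719357669)]
side tray [[ 674.3 -182.1]
 [ 530.2 -154.8]
 [ 550.8  -18.4]
 [ 695.9  -52.6]] [ 612.8 -102. ]
station y ang 80.63345834583615
station x ang -10.767677007896506
base edge [[620.7 277.3]
 [568.7 -32.7]] 80.47711362125901
base edge side [[618.2 275.9]
 [563.  -31.2]] 79.81831096715354
top (198.1118881118881, 119.4020979020979) 572.0 (210.5, 129.5) 12.0 yellow [640.6 152.4 120. ]
side (168.1851851851852, 239.61022927689595) 567.0 (181.875, 225.5625) 16.0 yellow [643.  154.2 120. ]
cheek top c [615.5 154.2]
```

```bash
python3 - <<'E'
from h import *
w,x,y,z=sense()["ee_rot"]; M=R.from_quat([x,y,z,w]).as_matrix(); print(M.round(4), np.degrees(np.arctan2(M[1,0],M[0,0])))
d=np.array([432,-21.4,sense()["eef_pos"][2]])-sense()["eef_pos"]; print(totool(d), totool(d)/13)
E
```

```text
[[-9.363e-01  3.511e-01 -6.000e-04]
 [ 3.511e-01  9.363e-01 -9.000e-04]
 [ 2.000e-04 -1.100e-03 -1.000e+00]] 159.44303768166907
[-4.120e-01 -3.931e-01  3.000e-04] [-3.16923077e-02 -3.02384615e-02  2.30769231e-05]
```

```bash
python3 -m jog '[[-0.031,-0.030,0,0,0,0,0.085],[-0.031,-0.030,0,0,0,0,0.085],[-0.031,-0.030,0,0,0,0,0.085],[-0.031,-0.030,0,0,0,0,0.085],[-0.031,-0.030,0,0,0,0,0.085]]' 40
python3 -m jog '[[-0.031,-0.030,0,0,0,0,0.085],[-0.031,-0.030,0,0,0,0,0.085],[-0.031,-0.030,0,0,0,0,0.085],[-0.031,-0.030,0,0,0,0,0.085],[-0.031,-0.030,0,0,0,0,0.085]]'
python3 -m jog '[[-0.031,-0.030,0,0,0,0,0.085],[-0.031,-0.030,0,0,0,0,0.085],[-0.031,-0.030,0,0,0,0,0.085],[0,0,0,0,0,-0.134,0.085],[0,0,0,0,0,-0.134,0.085]]'
python3 -m jog '[[0,0,0,0,0,-0.134,0.085],[0,0,0.02,0,0,-0.134,0.085],[0,0,0.02,0,0,-0.134,0.085],[0,0,0,0,0,0,0.085]]'
python3 - <<'E'
from h import *
s=sense();w,x,y,z=s["ee_rot"]; M=R.from_quat([x,y,z,w]).as_matrix(); print(s["eef_pos"],s["joints"],np.degrees(np.arctan2(M[1,0],M[0,0])),totool(np.array([432,-21.4,78])-s["eef_pos"]))
E
```

```text
time_s: 0.6
eef_pos: [277.0, 295.1, 242.1]
ee_rot: [-0.0, 0.178, 0.984, -0.0]
force: [0.4, 0.2, 0.8]
grip_width: 0.999
grip_force: 0.0
time_s: 1.1
eef_pos: [369.6, 100.1, 242.3]
ee_rot: [0.0, 0.179, 0.984, 0.0]
force: [0.4, 1.1, -0.0]
grip_width: 0.996
grip_force: 0.0
time_s: 1.6
eef_pos: [424.9, -16.2, 241.8]
ee_rot: [-0.001, 0.044, 0.999, 0.0]
force: [-0.8, 0.7, -0.4]
grip_width: 0.997
grip_force: 0.0
time_s: 2.0
eef_pos: [423.6, -14.8, 200.3]
ee_rot: [-0.002, -0.155, 0.988, 0.001]
force: [-0.5, -0.1, 0.6]
grip_width: 0.992
grip_force: 0.0
[423.56658435 -14.78000426 200.34709211] [-3.12832795e-01  1.33239698e-01  1.84026688e+00 -3.48879475e-05
  1.17285333e+00 -2.19586240e+00] -162.10926457345286 [-0.0065 -0.0092  0.1223]
```

```bash
python3 -m jog '[[-0.0065,-0.0092,0.03,0,0,0,0.085],[0,0,0.03,0,0,0,0.085],[0,0,0.02,0,0,0,0.085],[0,0,0,0,0,0,0.085]]'
python3 - <<'E'
from h import *
im=eyes.capture("side");b=im[120:260,190:350]
cv2.imwrite("pics/s1.png",cv2.resize(b,(686,600),interpolation=2)[...,::-1])
s=sense();print(totool(np.array([432,-21.4,78])-s["eef_pos"]))
E
```

```text
time_s: 2.4
eef_pos: [432.9, -21.6, 121.1]
ee_rot: [-0.002, -0.153, 0.988, 0.001]
force: [0.1, 0.3, 0.6]
grip_width: 0.996
grip_force: 0.0
[0.0015 0.001  0.0446]
```

View pics/s1.png

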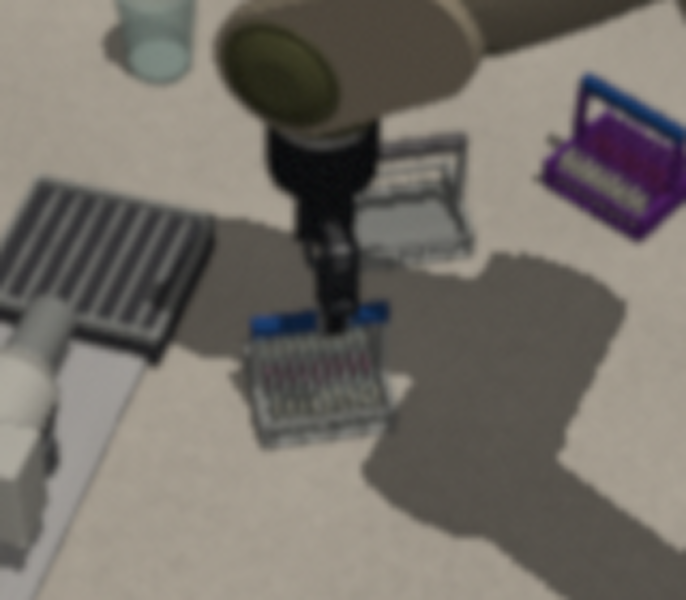

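The front finger stands in front of the blue bar (crop (335,320)), near its middle, so the gripper straddles the bar. I descend and close.

```bash
python3 -m jog '[[0.001,0.001,0.015,0,0,0,0.085],[0,0,0.015,0,0,0,0.085],[0,0,0.013,0,0,0,0.085],[0,0,0,0,0,0,0.085],[0,0,0,0,0,0,0.04]]' 40
python3 -m jog '[[0,0,0,0,0,0,0.0],[0,0,0,0,0,0,0.0],[0,0,0,0,0,0,0.0],[0,0,0,0,0,0,0.0],[0,0,0,0,0,0,0.0]]' 60
python3 -m jog '[[0,0,0,0,0,0,0.0],[0,0,-0.015,0,0,0,0.0],[0,0,-0.02,0,0,0,0.0],[0,0,0,0,0,0,0.0],[0,0,0,0,0,0,0.0]]'
```

```text
time_s: 2.95
eef_pos: [433.3, -21.5, 80.7]
ee_rot: [0.001, -0.155, 0.988, -0.0]
force: [-0.7, 0.9, 0.3]
grip_width: 0.854
grip_force: 0.0
time_s: 3.45
eef_pos: [432.6, -21.1, 79.6]
ee_rot: [0.0, -0.155, 0.988, 0.0]
force: [-1.8, 1.4, 5.8]
grip_width: 0.128
grip_force: 59.1
time_s: 3.95
eef_pos: [432.3, -21.2, 113.8]
ee_rot: [-0.0, -0.155, 0.988, 0.0]
force: [-0.4, -0.8, -2.2]
grip_width: 0.13
grip_force: 59.0
```

```bash
python3 -m jog '[[0,0,-0.025,0,0,0.06,0.0],[0,0,-0.025,0,0,0.09,0.0],[0,0,-0.02,0,0,0.12,0.0],[0,0,-0.01,0,0,0.12,0.0],[0,0,0,0,0,0.09,0.0]]'
python3 -m jog '[[0,0,0,0,0,0,0.0],[0,0,0,0,0,0,0.0]]'
python3 - <<'E'
from h import *
s=sense();w,x,y,z=s["ee_rot"]; M=R.from_quat([x,y,z,w]).as_matrix(); print(s["joints"],np.degrees(np.arctan2(M[1,0],M[0,0])),totool(np.array([616,-110,185])-s["eef_pos"]))
E
```

```text
time_s: 4.45
eef_pos: [432.7, -21.3, 194.4]
ee_rot: [0.0, 0.087, 0.996, -0.0]
force: [-0.2, -0.7, -3.1]
grip_width: 0.13
grip_force: 59.0
time_s: 4.65
eef_pos: [432.1, -21.1, 193.3]
ee_rot: [-0.001, 0.083, 0.997, 0.0]
force: [-0.3, 0.9, -2.0]
grip_width: 0.123
grip_force: 59.0
[-3.20999767e-01  1.59647444e-01  1.82930018e+00  6.55750723e-06
  1.15465386e+00 -1.72543387e+00] 170.46801224552033 [-0.1961 -0.0572  0.0079]
```

```bash
python3 -m jog '[[-0.012,-0.004,0,0,0,0,0.0],[-0.027,-0.008,0,0,0,0,0.0],[-0.03,-0.009,0,0,0,0,0.0],[-0.03,-0.009,0,0,0,0,0.0],[-0.03,-0.009,0,0,0,0,0.0]]'
python3 -m jog '[[-0.03,-0.009,0,0,0,0,0.0],[-0.025,-0.006,0,0,0,0,0.0],[-0.012,-0.003,0.0,0,0,0,0.0],[0,0,0.02,0,0,0,0.0],[0,0,0,0,0,0,0.0]]'
python3 -m jog '[[0,0,0.01,0,0,0,0.0],[0,0,0.01,0,0,0,0.0],[0,0,0,0,0,0,0.0]]'
python3 - <<'E'
from h import *
a=eyes.capture("top");b=eyes.capture("side")
for n,i in(("top",a),("side",b)):
    m=mask(i,"blue",(180,80,330,220)); 
    if m.any(): c=cen(m); print(n,c)
s=sense();print(s["eef_pos"],totool(np.array([616,-110,125])-s["eef_pos"]))
cv2.imwrite("pics/p1.png",np.hstack([cv2.resize(a[90:190,230:363],(399,300)),cv2.resize(b[120:220,160:293],(399,300))])[...,::-1])
E
```

```text
time_s: 5.15
eef_pos: [553.9, -81.8, 193.2]
ee_rot: [-0.001, 0.083, 0.997, 0.0]
force: [-0.4, -0.3, -2.0]
grip_width: 0.128
grip_force: 59.0
time_s: 5.65
eef_pos: [615.0, -110.0, 170.6]
ee_rot: [-0.003, 0.083, 0.997, 0.001]
force: [-0.2, 0.1, -2.5]
grip_width: 0.131
grip_force: 58.9
time_s: 5.95
eef_pos: [615.4, -110.0, 152.8]
ee_rot: [-0.001, 0.084, 0.996, 0.0]
force: [1.0, 0.6, -2.0]
grip_width: 0.127
grip_force: 58.9
side ((190.15254237288136, 139.25988700564972), 177.0, ((196.45999145507812, 145.72000122070312), (53.59999465942383, 20.200000762939453), 36.869895935058594))
[ 616.11828919 -110.29615683  154.40128059] [0.0002 0.0003 0.0294]
```

View pics/p1.png

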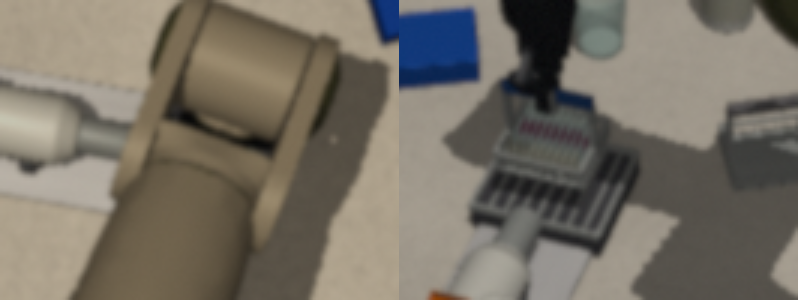

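The side view shows the rack held level over the tray (right half, about (545,150), tray about (555,205)), and it looks centred. I lower it.

```bash
python3 -m jog '[[0,0,0.015,0,0,0,0.0],[0,0,0.014,0,0,0,0.0],[0,0,0.008,0,0,0,0.0],[0,0,0,0,0,0,0.0],[0,0,0,0,0,0,0.0]]'
python3 -m jog '[[0,0,0.003,0,0,0,0.0],[0,0,0,0,0,0,0.0]]'
python3 -m jog '[[0,0,0.002,0,0,0,0.0],[0,0,0,0,0,0,0.0]]'
```

```text
time_s: 6.55
eef_pos: [616.3, -110.4, 117.6]
ee_rot: [0.0, 0.084, 0.996, -0.0]
force: [-0.9, -1.0, -2.2]
grip_width: 0.127
grip_force: 58.9
time_s: 6.75
eef_pos: [616.2, -110.3, 114.4]
ee_rot: [0.0, 0.084, 0.996, -0.0]
force: [0.4, -0.0, -2.2]
grip_width: 0.126
grip_force: 58.9
time_s: 6.95
eef_pos: [616.1, -110.3, 112.2]
ee_rot: [-0.0, 0.084, 0.996, 0.0]
force: [-0.7, -1.3, -1.5]
grip_width: 0.127
grip_force: 58.9
```

```bash
python3 -m jog '[[0,0,0.002,0,0,0,0.0],[0,0,0,0,0,0,0.0]]'
python3 -m jog '[[0,0,0.001,0,0,0,0.0],[0,0,0,0,0,0,0.0]]'
python3 - <<'E'
from h import *
b=eyes.capture("side")
m=mask(b,"blue",(185,130,235,185)); print(cen(m)[:2]); print(proj("side",(616,-110,117)))
cv2.imwrite("pics/p2.png",cv2.resize(b[120:220,160:293],(798,600),interpolation=2)[...,::-1])
E
```

```text
time_s: 7.15
eef_pos: [616.0, -110.3, 110.0]
ee_rot: [-0.0, 0.084, 0.996, 0.0]
force: [0.3, 0.2, -3.1]
grip_width: 0.126
grip_force: 58.9
time_s: 7.35
eef_pos: [616.2, -110.3, 109.7]
ee_rot: [0.0, 0.084, 0.996, -0.0]
force: [-2.3, 0.9, 2.3]
grip_width: 0.125
grip_force: 59.5
((208.16666666666666, 157.07575757575756), 66.0)
(np.float64(210.12851630138636), np.float64(161.14388527084304))
```

View pics/p2.png

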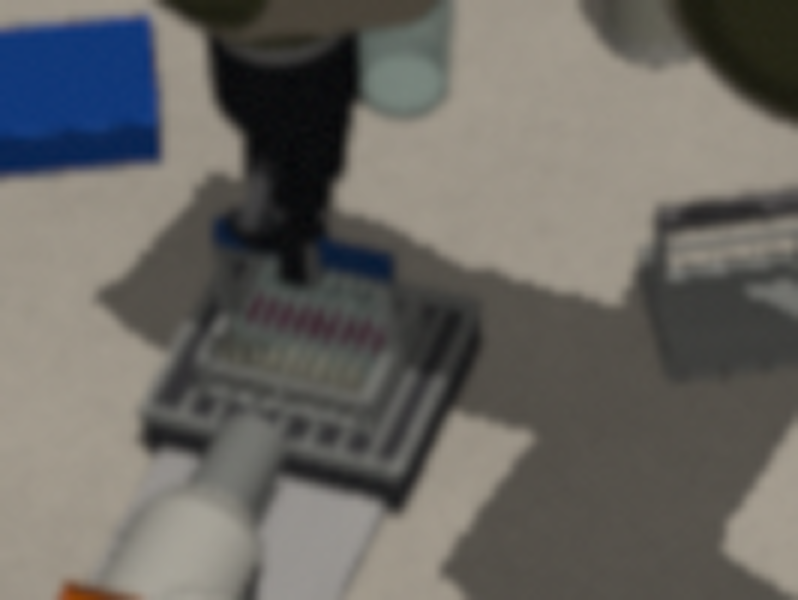

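The bar sits over the tray, the frame lies inside the rim on all sides, and the height matches the floor (TCP 109.7 against 109.6 expected). I release it with a part opening and rise.

```bash
python3 -m jog '[[0,0,0,0,0,0,0.02],[0,0,0,0,0,0,0.035],[0,0,0,0,0,0,0.035],[0,0,0,0,0,0,0.035],[0,0,0,0,0,0,0.035]]'
python3 -m jog '[[0,0,-0.02,0,0,0,0.035],[0,0,-0.04,0,0,0,0.035],[0,0,-0.05,0,0,0,0.035],[0,0,-0.03,0,0,0,0.035],[0,0,0,0,0,0,0.0]]'
python3 - <<'E'
from h import *
s=sense();w,x,y,z=s["ee_rot"]; M=R.from_quat([x,y,z,w]).as_matrix()
print(s["eef_pos"],np.degrees(np.arctan2(M[1,0],M[0,0])))
th=np.radians(-9.7);ex=np.array([np.cos(th),np.sin(th),0]);ey=np.array([-np.sin(th),np.cos(th),0])
O=np.array([640,15,0]); t=O+10*ex+135*ey; t[2]=s["eef_pos"][2]; print(t,totool(t-s["eef_pos"]))
E
```

```text
time_s: 7.9
eef_pos: [616.1, -110.4, 109.3]
ee_rot: [0.0, 0.084, 0.996, -0.0]
force: [0.5, -0.4, -0.9]
grip_width: 0.411
grip_force: 0.0
time_s: 8.4
eef_pos: [617.4, -110.8, 254.4]
ee_rot: [0.004, 0.084, 0.996, -0.001]
force: [0.5, 1.2, -0.8]
grip_width: 0.249
grip_force: 0.0
[ 617.42856763 -110.75993611  254.4036951 ] 170.33517426848513
[672.60310093 146.38507453 254.4036951 ] [-0.0112  0.2628 -0.0004]
```

```bash
python3 -m jog '[[-0.002,0.03,0,0,0,0,0],[-0.002,0.048,0,0,0,0,0],[-0.002,0.048,0,0,0,0,0],[-0.002,0.048,0,0,0,0,0],[-0.002,0.048,0,0,0,0,0]]'
python3 -m jog '[[-0.001,0.03,0.02,0,0,0,0],[0,0.011,0.04,0,0,0,0],[0,0,0.03,0,0,0,0],[0,0,0,0,0,0,0],[0,0,0,0,0,0,0]]'
python3 - <<'E'
from h import *
np.set_printoptions(suppress=True,precision=1)
a=eyes.capture("top");b=eyes.capture("side")
m=mask(a,"blue",(270,110,335,180)); c=cen(m);print(c,"bar top view",plane("top",*c[0],120))
m2=mask(b,"blue",(185,130,240,185)); c2=cen(m2);print(c2,tri(c[0],c2[0]))
for n,i,bo in(("top",a,(170,100,230,150)),("side",b,(140,205,190,280))):
    y=mask(i,"yellow",bo); print(n,cen(y)[:2] if y.any() else None)
s=sense();print(s["eef_pos"],s["joints"])
cv2.imwrite("pics/q1.png",np.hstack([cv2.resize(a[90:190,180:313],(399,300)),cv2.resize(b[180:280,130:263],(399,300))])[...,::-1])
E
```

```text
time_s: 8.9
eef_pos: [663.2, 108.7, 248.2]
ee_rot: [-0.001, 0.084, 0.996, -0.0]
force: [0.2, -0.3, 1.4]
grip_width: -0.0
grip_force: 0.0
time_s: 9.4
eef_pos: [671.3, 146.8, 159.7]
ee_rot: [-0.0, 0.084, 0.996, -0.0]
force: [0.3, 0.0, 1.4]
grip_width: 0.002
grip_force: 0.0
((302.828125, 137.3671875), 128.0, ((303.1630554199219, 138.10609436035156), (5.095193862915039, 32.704036712646484), 9.090276718139648)) bar top view [ 618.6 -110.5  120. ]
((221.41176470588235, 163.94117647058823), 17.0, ((220.5, 164.0), (2.0, 7.0), 90.0)) (array([ 600.2, -111.5,  111.2]), np.float64(39.64271677711592))
top None
side ((182.05555555555554, 225.16666666666666), 18.0)
[672.  146.7 161.5] [ 0.   0.7  1.  -0.   1.4 -1.4]
```

View pics/q1.png

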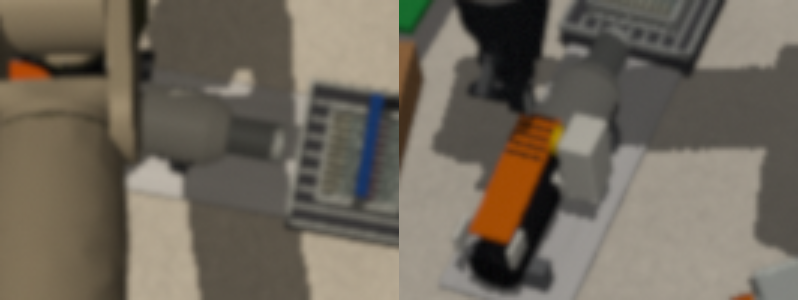

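The top view shows the rack inside the tray rim (bar at about (618.6,-110.5), tray centre about (616,-110)). The side view shows the closed fingertip above the grooved paddle end, clear of the yellow button at (182,225). I press down.

```bash
python3 -m jog '[[0,0,0.02,0,0,0,0],[0,0,0.012,0,0,0,0],[0,0,0,0,0,0,0],[0,0,0,0,0,0,0]]'
python3 -m jog '[[0,0,0.006,0,0,0,0],[0,0,0.004,0,0,0,0],[0,0,0,0,0,0,0]]'
python3 -m jog '[[0,0,0.006,0,0,0,0],[0,0,0.004,0,0,0,0],[0,0,0,0,0,0,0]]'
```

```text
time_s: 9.9
eef_pos: [671.6, 147.0, 128.5]
ee_rot: [0.001, 0.084, 0.996, 0.0]
force: [0.0, 1.4, 0.9]
grip_width: 0.002
grip_force: 0.0
time_s: 10.2
eef_pos: [671.6, 146.6, 117.6]
ee_rot: [0.001, 0.084, 0.996, -0.0]
force: [0.7, -3.1, 5.5]
grip_width: 0.002
grip_force: 2.7
time_s: 10.5
eef_pos: [671.8, 146.2, 107.9]
ee_rot: [0.001, 0.085, 0.996, -0.001]
force: [0.4, -4.0, 7.5]
grip_width: 0.001
grip_force: 3.8
```

```bash
python3 -m jog '[[0,0,0.003,0,0,0,0],[0,0,0,0,0,0,0],[0,0,0,0,0,0,0]]'
python3 -m jog '[[0,0,0.0015,0,0,0,0],[0,0,0,0,0,0,0],[0,0,0,0,0,0,0]]'
```

```text
time_s: 10.8
eef_pos: [671.8, 146.2, 105.6]
ee_rot: [0.001, 0.084, 0.996, -0.001]
force: [-0.7, -4.6, 8.7]
grip_width: 0.001
grip_force: 4.2
time_s: 11.1
eef_pos: [672.0, 146.1, 104.9]
ee_rot: [0.001, 0.084, 0.996, -0.001]
force: [-2.1, -5.1, 12.3]
grip_width: 0.001
grip_force: 6.2
```

The force has risen past 9 N at TCP 104.9, so the trigger is on its stop. Now I slide towards the button, which is tool +x.

```bash
python3 -m jog '[[0.005,0,0,0,0,0,0],[0.005,0,0,0,0,0,0],[0.004,0,0,0,0,0,0],[0,0,0,0,0,0,0]]'
python3 -m jog '[[0.004,0,0,0,0,0,0],[0.004,0,0,0,0,0,0],[0,0,0,0,0,0,0]]'
python3 -m jog '[[0.003,0,0,0,0,0,0],[0.002,0,0,0,0,0,0],[0,0,0,0,0,0,0]]'
```

```text
time_s: 11.5
eef_pos: [658.9, 149.3, 105.0]
ee_rot: [0.003, 0.084, 0.996, 0.0]
force: [3.4, -1.3, 9.4]
grip_width: 0.001
grip_force: 4.6
time_s: 11.8
eef_pos: [651.5, 150.6, 105.0]
ee_rot: [0.004, 0.084, 0.996, 0.0]
force: [5.0, -0.8, 8.3]
grip_width: -0.002
grip_force: 5.4
time_s: 12.1
eef_pos: [646.9, 151.5, 105.0]
ee_rot: [0.004, 0.084, 0.996, 0.0]
force: [8.3, -0.7, 7.7]
grip_width: -0.0
grip_force: 5.9
```

```bash
python3 -m jog '[[0.001,0,0,0,0,0,0],[0,0,0,0,0,0,0],[0,0,0,0,0,0,0]]'
python3 -m jog '[[0.001,0,0,0,0,0,0],[0,0,0,0,0,0,0],[0,0,0,0,0,0,0]]'
python3 -c "
from h import *
b=eyes.capture('side');cv2.imwrite('pics/b1.png',cv2.resize(b[190:265,135:235],(800,600),interpolation=2)[...,::-1])"
```

```text
time_s: 12.4
eef_pos: [646.3, 151.5, 105.1]
ee_rot: [0.004, 0.085, 0.996, 0.001]
force: [9.9, -0.7, 7.4]
grip_width: 0.002
grip_force: 5.9
time_s: 12.7
eef_pos: [646.1, 151.6, 105.1]
ee_rot: [0.006, 0.085, 0.996, 0.001]
force: [15.0, -1.1, 5.3]
grip_width: -0.002
grip_force: 5.9
```

View pics/b1.png

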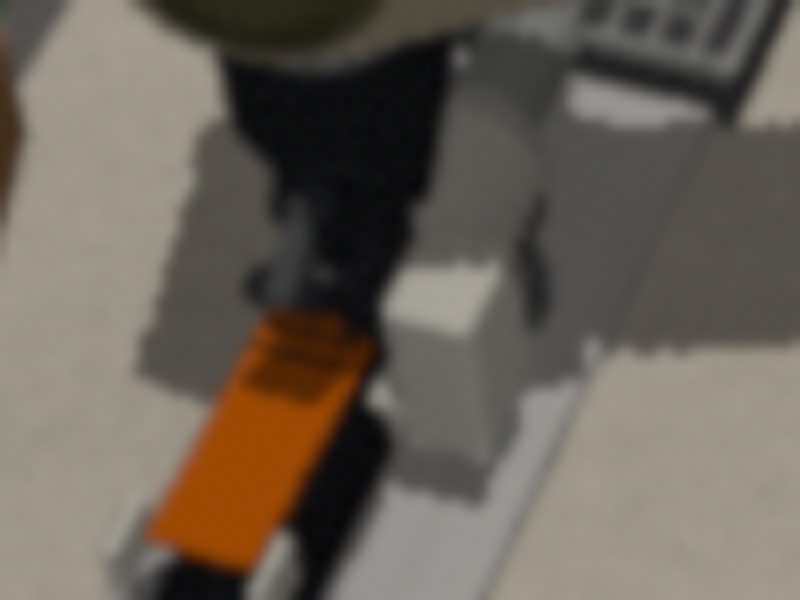

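The finger is against the cheek with the button pressed in (crop (375,320)), and the paddle is down. The stiff rise in x force says the button is at its stop. I ease up while keeping the side pressure.

```bash
python3 -m jog '[[0,0,-0.002,0,0,0,0],[0,0,-0.002,0,0,0,0],[0,0,-0.002,0,0,0,0],[0,0,0,0,0,0,0]]'
python3 -m jog '[[0,0,-0.002,0,0,0,0],[0,0,-0.001,0,0,0,0],[0,0,0,0,0,0,0]]'
python3 -m jog '[[0,0,-0.001,0,0,0,0],[0,0,-0.001,0,0,0,0],[0,0,0,0,0,0,0]]'
python3 -m jog '[[0,0,-0.001,0,0,0,0],[0,0,-0.001,0,0,0,0],[0,0,0,0,0,0,0]]'
```

```text
time_s: 13.15
eef_pos: [645.5, 151.7, 110.5]
ee_rot: [0.005, 0.085, 0.996, 0.001]
force: [14.2, -1.1, 2.6]
grip_width: 0.002
grip_force: 8.1
time_s: 13.45
eef_pos: [645.4, 151.7, 112.7]
ee_rot: [0.004, 0.085, 0.996, 0.001]
force: [15.1, -0.9, -1.9]
grip_width: -0.002
grip_force: 8.7
time_s: 13.75
eef_pos: [645.3, 151.5, 113.5]
ee_rot: [0.004, 0.085, 0.996, 0.0]
force: [18.6, -0.2, -8.5]
grip_width: 0.0
grip_force: 9.1
time_s: 14.05
eef_pos: [645.2, 151.2, 115.0]
ee_rot: [0.004, 0.085, 0.996, 0.0]
force: [19.0, -1.9, -12.1]
grip_width: -0.006
grip_force: 9.4
```

```bash
python3 -m jog '[[0,0,-0.001,0,0,0,0],[0,0,-0.001,0,0,0,0],[0,0,0,0,0,0,0],[0,0,0,0,0,0,0]]'
python3 -m jog '[[-0.005,0,0,0,0,0,0],[-0.01,0,0,0,0,0,0],[-0.01,0,0,0,0,0,0],[0,0,0,0,0,0,0]]'
python3 -m jog '[[0,0,-0.02,0,0,0,0],[0,0,-0.04,0,0,0,0],[0,-0.01,-0.05,0,0,0,0],[0,-0.05,-0.03,0,0,0,0],[0,-0.05,0,0,0,0,0]]'
python3 -m jog '[[0,-0.05,0,0,0,0,0],[0,-0.05,0,0,0,0,0],[0,0,0,0,0,0,0],[0,0,0,0,0,0,0]]'
python3 - <<'E'
from h import *
a=eyes.capture("top");b=eyes.capture("side")
cv2.imwrite("pics/f1.png",np.hstack([cv2.resize(a[95:195,165:298],(399,300)),cv2.resize(b[180:280,130:263],(399,300))])[...,::-1])
def tip(im): 
    o,n,r=cen(mask(im,"orange",(140,205,190,280)));p=np.argwhere(mask(im,"orange",(140,205,190,280)));return o,n,p[:,0].min()
print("before",tip(np.load("pics/side0.npy")),"now",tip(b))
y=mask(b,"yellow",(140,205,190,280));print((y>0).sum())
E
```

```text
time_s: 14.45
eef_pos: [645.1, 151.0, 117.0]
ee_rot: [0.003, 0.085, 0.996, -0.0]
force: [18.7, -2.2, -10.9]
grip_width: 0.001
grip_force: 9.4
time_s: 14.85
eef_pos: [667.6, 147.6, 117.2]
ee_rot: [-0.0, 0.084, 0.996, 0.0]
force: [-1.3, 0.7, 0.1]
grip_width: 0.002
grip_force: 0.0
time_s: 15.35
eef_pos: [650.3, 46.9, 257.0]
ee_rot: [0.004, 0.083, 0.997, 0.0]
force: [1.2, -0.3, 0.4]
grip_width: -0.0
grip_force: 0.0
time_s: 15.75
eef_pos: [632.7, -52.6, 252.4]
ee_rot: [-0.0, 0.085, 0.996, 0.0]
force: [0.2, 1.2, -0.3]
grip_width: 0.001
grip_force: 0.0
before ((168.1851851851852, 239.61022927689595), 567.0, np.int64(218)) now ((168.80330882352942, 240.85294117647058), 544.0, np.int64(221))
0
```

View pics/f1.png

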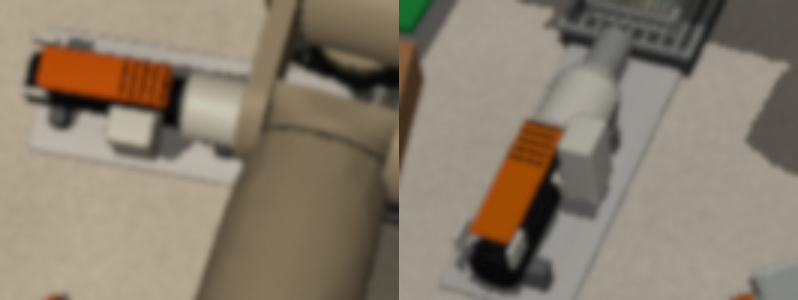

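The paddle stays partly down (its free edge is 3 px lower than when released), the yellow button is sunk in, and the fingers are clear. I hand it in.

```bash
python3 -c "
from rig import finish_job
print(finish_job())"
```

```text
the job is handed in; nothing more can be done
None
```

I set the full rack down in the drying tray and let go of it, and locked the blower on (button in, trigger held partly down); the job is handed in at about 16 s, but no verdict came back.

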